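# Turn the clipped turn-marker to the red player

## Task

It is the red player's turn: swing the spring clip fully clear of the white marker, then lift the marker out and put it back flat in its seat with the orange arrow pointing at the red lamp. The seat's tall guides leave no room for fingers on two sides, so set the marker down on the table on the way and take it again across its other two sides. Once it is seated and released, swing the clip back so that its tip rests well onto the marker's edge, and leave the things standing around where they are.

Things in the scene. Friction and masses are not known exactly. Their poses are not given: they have to be found in the camera images.
- board: Fixed light wooden turn board, 230 (its x) x 165 (its y) x 20 mm high; y spans -62.5 to +102.5 mm from its origin, which lies on the table straight under the seat's centre. Turned only in yaw. Two long dark guides stand along the seat's +y and -y sides: 54 mm long, 22 mm tall (higher than the marker, so no fingers there), feet 59 mm apart, flaring out above 8 mm.
- seat (a point): Centre of the square green seat's floor, 20 mm above the table; axes as the board's. The marker's origin comes here when seated. At the +x and -x sides stand four small corner stops, faces 59 mm apart, 12 mm tall, flared above 8 mm; the 44 mm gap between the stops of each side is where fingers fit around the marker.
- free_patch (a point): A point on the bare table top 165 mm to the board's -y side of the seat centre; 60 mm around it is always free, for setting the marker down. Axes as the board's.
- marker: Loose white square plaque 56 x 56 x 16 mm, 70 g (give or take), with an orange arrow on top. Origin: centre of its underside; +x is the way the arrow points, z up. It starts seated with the arrow pointing along the board's -y and the clip's tip on its +y side edge; it has 1.5 mm play to each side in the seat.
- marker_arrow (a point): Head of the orange arrow on top of the marker, 22 mm from the centre along the marker's +x.
- clip (a joint): Swing of the steel spring clip about its upright pivot screw, rad, anticlockwise from above. At 0 the arm points along the board's -y, its tip 8 mm inside the marker's +y edge; at 1.57 it points along the board's +x, wholly clear. Range -0.3 to 1.75; starts between -0.22 and 0.2. It stays where it is left; friction is 1 to 6 N at the knob.
- clip_pivot (a point): On the axis of the clip's pivot screw, 47 mm above the table, 75 mm from the seat centre on the board's +y side; axes as the board's.
- clip_knob (a point): Centre of the top of the round black upright knob on the clip arm, 40 mm from the pivot axis. Knob 14 mm across, 26 mm tall, its top 73 mm above the table (1.5 mm lower when the tip is off the marker); grip it from above. The steel arm below it is 12 mm wide. Its axes turn with the clip.
- clip_pad (a point): Underside of the clip's ball tip (8 mm across), 58 mm from the pivot axis; 36 mm above the table on the marker, 34.5 mm off it. It is sprung down with about 3.5 N (1.2 N per mm), gives up to 6 mm upwards, and rides up by 1.5 mm by itself when swung onto the marker, so the clip need not be lifted.
- lamp_red: Red lamp dome, 28 mm across, 11 mm high, fixed on top of the board 90 mm from the seat centre, at either its +x or its -x end. Origin: centre of its underside.
- lamp_blue: Blue lamp dome of the same size at the other end.
- chalk_a: Loose blue cue chalk, 22 mm cube. Bystander. Origin: centre of its underside.
- chalk_b: Another loose blue cue chalk, 22 mm cube. Bystander.
- pencil_mug: Loose blue mug 76 mm across and 90 mm high with pencils up to 165 mm high. Bystander. Origin: centre of its underside.
- remote: Loose black remote control 160 x 45 x 18 mm. Bystander. Origin: centre of its underside.
- tumbler: Loose drinking glass 72 mm across, 100 mm high. Bystander. Origin: centre of its underside.
Mind the look-alikes: they are no part of the job. Of the things shaped like the marker, the white one is meant.

How it is judged:
On the way, in this order (a step that is already met when the one before it is completed fails the run):
1. the clip is swung clear while the marker still lies in its seat (value of joint clip above 1.1 rad and distance between marker and seat below 0.008 m), for 0.1 s.
2. the marker lies flat in the seat, arrow to the red lamp, let go of, with the clip still clear (value of joint clip above 0.9 rad and horizontal distance between marker and seat below 0.004 m and z of marker in the frame of seat below 0.002 m and angle between marker's own z axis and vertical below 0.05 rad and horizontal distance between marker_arrow and lamp_red below 0.076 m and contact force between the fingers and marker below 0.1 N), for 0.2 s.
At the end, for the whole second after the job is handed in: Marker at rest flat in the seat (centre within 4 mm of the seat's, height within 2 mm, tilt under 0.05 rad), arrow towards the red lamp (within 0.1 rad of the board's x, head within 76 mm of the lamp), clip swung back onto its edge (angle under 0.38 rad) and still (value of joint clip below 0.38 rad and velocity of joint clip between -0.05 and 0.05 rad/s and horizontal distance between marker and seat below 0.004 m and z of marker in the frame of seat between -0.002 and 0.002 m and angle between marker's own z axis and vertical below 0.05 rad and angle between the x axis of marker and the x axis of board, either way round below 0.1 rad and horizontal distance between marker_arrow and lamp_red below 0.076 m and linear speed of marker below 0.01 m/s); the robot touches nothing.
It fails at once if a thing standing around is pushed more than 25 mm (distance of any of chalk_a, chalk_b, pencil_mug, remote, tumbler from where it was at the start of the episode above 0.025 m).
It fails at once if a mug or glass is tipped (angle between any of pencil_mug, tumbler's own z axis and vertical above 0.4 rad).
It also fails if it takes over 70 s, if anything falls off the work surface, if the arm or the gripper's body presses on something with over 40 N, if the wrist force passes 120 N, or if a joint passes its speed limit or range.

## Robot

A 6-joint arm with a two-finger parallel gripper is mounted at the origin on the work surface. World frame = base frame: x ahead of the robot, y to its left, z up, the work surface at z = 0. Lengths are in m, angles in rad, forces in N, time in s.
With the tool pointing down it reaches from about 0.15 to 0.775 m from the base axis. Payload 6.1 kg.
Tool frame: the origin (TCP) lies where the fingers leave the gripper's body, on its centre line; the fingertips stand 73 mm ahead of it and the grasp point (between the pads) lies 54 mm ahead of it; z points along the fingers, y is the line along which they close (so a half turn about z gives the same grasp; the last joint's range is limited). The gripper opens to 85 mm and grips with 20 to 120 N. Pads are 22 mm wide; open, the fingers measure 114 mm over their backs; the gripper's body (76 mm by 85 mm) begins 54 mm behind the grasp point. The pads swing forward as they close: fully open they stand 13 mm farther back than shut.
Start: joints at [-1.184, 0.126, -0.04, 1.405, 0, 1.571], TCP at [0.198, -0.486, 0.304] pointing down, gripper open.
Joint ranges: [-2.72, 2.72], [-0.95, 1.95], [-1.27, 1.35], [-1.78, 2.02], [-1.46, 1.47], [-3.14, 3.14]. Speed limits (rad/s): [2.39, 2.39, 3.01, 3.14, 3.14, 3.14].

## Interface

Orientations are given as a unit quaternion [w, x, y, z].
In Python, from station import ctrl gives the robot as it stands.
- The arm moves only by the tool jog_arm, never from a script. Its argument "plan" is a list of rows, each a list of 3 entries, a list of its own where there are three numbers: the turn, a rotation vector about the tool's x, y, z in degrees, then the shift along the tool's x, y, z in m, then the finger opening in m, from 0 to 0.0854. A call has 1 to 12 rows; each row shifts and turns the commanded pose from where the row before left it, along the tool's axes as they then stand; what a row does not reach is not made up. A row lasts 1/8 s, in which the tool goes at most 62.5 mm and 10.7 degrees, less where a joint would pass 70% of its speed; a pose out of reach is approached as far as the arm can. A call is refused whole if a number of a shift passes 0.0625 or a number of a turn 10.7, either way. A call with a gripper value outside its range is refused whole. The fingers move at their own pace and stop on an object; "force" is the grip in N (left out, the last holds). Time passes only in rows, so rows that do not move let the fingers close. It gives the time, the measured TCP pose, the force, the opening and the grip force at its end, in the units of the state.
- ctrl.read_state(): the state, without advancing time (a new reading comes with each control period).
- ctrl.read_camera(name): name is "side" or "top"; returns the picture (420x560x3 uint8, red, green, blue); there is no depth.
- ctrl.camera_params(name): a dict with "fx", "fy", "cx", "cy" (pixels), "k1" (the pictures are not rectified: a ray, as slopes to the right and down, at radius r is drawn at 1 + k1 r^2 times it, then the intrinsics apply), "world_to_cam" (4x4, takes a point from world to camera coordinates). Camera axes: x right, y up, looking along -z (the intrinsics and any distortion apply to the point x, -y, -z); pixel columns grow to the right and rows downward; lengths in m; the calibration is good to about 2 mm. A picture is of the moment at which its call begins. camera_params takes no time and is no camera call.
- ctrl.close_job(): hands the job in; it is judged then, once.
The state is a dict: "time": time; "q": joint angles; "qvel": joint speeds; "effort": joint torques, N m; "eef_pos": TCP position; "eef_rot": TCP orientation; "wrist_force": force on the tool from outside, world axes, zero at the start; "ft_torque": the same for the moment, N m; "width": finger opening in m; "grip_force": force on a finger pad.
Only numpy, scipy, OpenCV 4.12 (cv2) and the standard library are available. Lean on these libraries where they do the work, as an engineer would, in place of code of your own. Each camera call takes 0.05 s, during which the arm holds its last target. There are 200 camera calls.

## Working session

There is one attempt and no reset: what is moved stays moved. The work goes in short steps, Python scripts to look and compute and a tool call to move; the robot and the scene stay as the last step left them, time stands still between calls to the robot, and variables do not carry over. Pictures are saved under pics/ and viewed, at most 10 in all, crops included, and the job is handed in when it is done.

Besides the shell and the picture viewer there is one more tool, called after "Call:" by a JSON object that holds its "method" and its "body". jog_arm: Moves the arm, as the interface text tells. Its arguments: {"type":"object","properties":{"plan":{"type":"array","items":{"type":"array"}},"force":{"type":"number"}},"required":["plan"]}

```bash
mkdir -p pics
cat > h.py <<'E'
import numpy as np, cv2
from station import ctrl
def pr(n):
    p=ctrl.camera_params(n); return p,np.array(p["world_to_cam"])
def proj(n,P):
    p,T=pr(n); c=T[:3,:3]@np.array(P,float)+T[:3,3]
    u,v=c[0]/-c[2],-c[1]/-c[2]; s=1+p["k1"]*(u*u+v*v)
    return np.array([p["fx"]*u*s+p["cx"],p["fy"]*v*s+p["cy"]])
def ray(n,px,z):
    p,T=pr(n); d=np.array([(px[0]-p["cx"])/p["fx"],(px[1]-p["cy"])/p["fy"]]); u=d.copy()
    for _ in range(20): u=d/(1+p["k1"]*(u@u))
    R=T[:3,:3]; o=-R.T@T[:3,3]; w=R.T@np.array([u[0],-u[1],-1]); return o+w*(z-o[2])/w[2]
def snap(n,f):
    im=ctrl.read_camera(n)[:,:,::-1].copy(); cv2.imwrite("pics/"+f,im); return im
E
python3 - <<'E'
from h import *
for n in("top","side"):
    snap(n,n+"0.png"); p,T=pr(n); print(n,p["fx"],p["k1"],-T[:3,:3].T@T[:3,3])
s=ctrl.read_state();print(s["time"],s["eef_pos"],s["eef_rot"],s["width"])
E
```

```text
top 419.63974850951433 -0.12876915307293127 [ 0.4165888  -0.00738603  1.11659396]
side 545.1413932598931 -0.04912528937249595 [-0.06859421  0.70251906  0.96011864]
0.1 [ 0.19793957 -0.48599004  0.30319455] [-7.06954019e-04  9.81359450e-01  1.92179888e-01 -1.41846732e-04] 0.08548040105955826
```

View pics/top0.png

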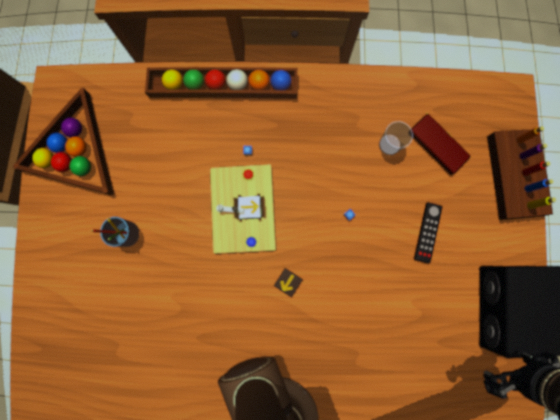

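View pics/side0.png

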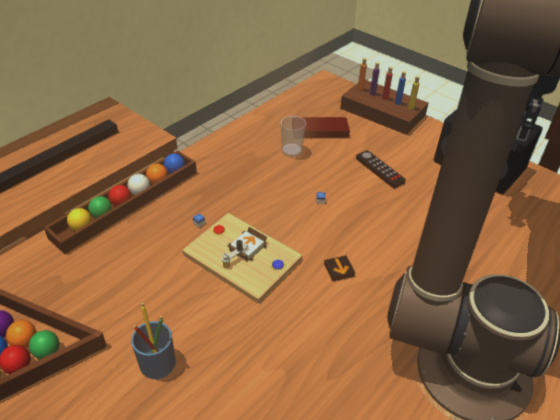

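The top view shows the board at columns 211–274, rows 165–254, with the red lamp at (248,174), blue lamp at (251,242) and marker at about (249,207), its arrow pointing right. The knob and clip are to the left, near (225,209). The chalks are at (248,150) and (349,215). In the side view the red lamp is at (219,229) and the blue lamp at (278,265).

Run:
```python
from h import *
def lamps(n,z):
    im=cv2.imread(f"pics/{n}0.png"); hsv=cv2.cvtColor(im,cv2.COLOR_BGR2HSV); out=[]
    box={"top":(160,255,205,285),"side":(215,295,180,305)}[n]
    for lo,hi in(((0,170,90),(6,255,255)),((112,150,60),(130,255,255))):
        m=cv2.inRange(hsv,lo,hi)
        if lo[0]==0: m|=cv2.inRange(hsv,(174,170,90),(180,255,255))
        k=np.zeros_like(m);k[box[0]:box[1],box[2]:box[3]]=m[box[0]:box[1],box[2]:box[3]]
        _,_,st,c=cv2.connectedComponentsWithStats(k); i=1+np.argmax(st[1:,4]); out.append(ray(n,c[i],z)); print(n,c[i],st[i],out[-1].round(4))
    return out
for n in("top","side"):
    r,b=lamps(n,.025); d=r-b; print(np.linalg.norm(d),np.degrees(np.arctan2(d[1],d[0])),(r+b)/2)
im=cv2.imread("pics/top0.png"); hsv=cv2.cvtColor(im,cv2.COLOR_BGR2HSV)
# board contour
m=cv2.inRange(hsv,(18,60,120),(36,200,255)); m[:155]=0;m[265:]=0;m[:,:200]=0;m[:,285:]=0
c=max(cv2.findContours(m,0,2)[0],key=cv2.contourArea); w=np.array([ray("top",p[0],.02)[:2] for p in c],np.float32)
print("board",cv2.minAreaRect(w*1000))
a=cv2.resize(im[155:265,200:285],None,fx=5,fy=5,interpolation=2)
b=cv2.resize(cv2.imread("pics/side0.png")[205:305,180:305],None,fx=3,fy=3,interpolation=2)
o=np.zeros((550,800,3),np.uint8); o[:,:425]=a; o[:300,425:]=b; cv2.imwrite("pics/c0.png",o)
```

```text
top [247.80952381 173.92857143] [245 171   7   7  42] [0.6404 0.087  0.025 ]
top [250.78723404 241.5106383 ] [247 238   8   8  47] [0.4616 0.0735 0.025 ]
0.17922198916631343 4.292846201871802 [0.55099665 0.08025024 0.025     ]
side [218.42622951 228.90163934] [214 225  10   8  61] [0.6407 0.0865 0.025 ]
side [277.1875 263.5   ] [275 262   5   4  16] [0.4628 0.0722 0.025 ]
0.1784258395578341 4.596568675302823 [0.55175864 0.07937087 0.025     ]
board ((549.3204345703125, 99.75310516357422), (231.9647674560547, 167.97621154785156), 4.269195079803467)
```

View pics/c0.png

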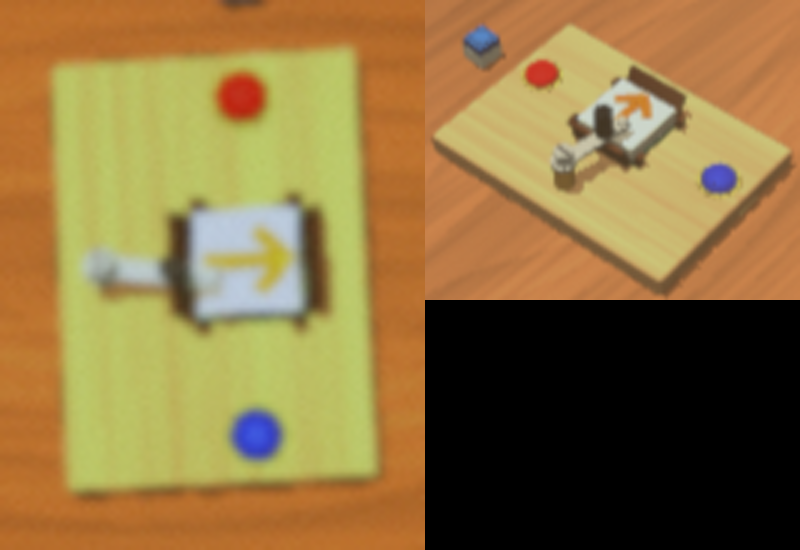

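The crop shows the arrow pointing to the board's −y. The red lamp is at the board's +x end. The knob is at about crop (178,270) from the top and its top is at about (603,108) in the side inset, which puts the clip near angle 0. Lamps and board outline agree: the seat is at (0.551, 0.080) and the yaw is 4.35°.

```bash
cat >> h.py <<'E'
S=np.array([.551,.080]);A=np.radians(4.35);U=np.array([np.cos(A),np.sin(A)]);V=np.array([-U[1],U[0]]);PIV=S+.075*V
def tool():
    s=ctrl.read_state(); w,x,y,z=s["eef_rot"]; from scipy.spatial.transform import Rotation as R
    return s,R.from_quat([x,y,z,w]).as_matrix()
def go(xy,z,phib):
    "shift in present tool axes to TCP target, and turn about tool z (deg)"
    s,R=tool(); d=R.T@(np.array([*xy,z])-s["eef_pos"]); ph=np.degrees(np.arctan2(R[1,0],R[0,0])-A)
    print("t",round(s["time"],2),"pos",s["eef_pos"].round(4),"tilt",R[:,2].round(3),"phib",ph.round(2),"w",round(s["width"],4),"F",np.round(s["wrist_force"],1))
    print("shift",d.round(4),"turnz",round((ph-phib+180)%360-180,2))
E
python3 - <<'E'
from h import *
print("pivot",PIV,"patch",S-.165*V)
im=cv2.imread("pics/side0.png"); g=im.max(2)
r=g[228:262,228:252]; print(r)
for a in(-.22,-.1,0,.1,.2):
    k=PIV+.04*(np.sin(a)*U-np.cos(a)*V)
    print(a,k.round(4),"side top",proj("side",[*k,.073]),"bot",proj("side",[*k,.047]),"topcam",proj("top",[*k,.073]))
g=cv2.imread("pics/top0.png").max(2)[202:217,226:244]; print(g)
go(PIV-.04*V,.2,90)
E
```

```text
pivot [0.54531133 0.15478395] patch [ 0.56351507 -0.08452469]
[[203 203 203 204 203 203 203 204 203 203 203 203 204 203 203 203 203 203
  202 190 125 101 106 124]
 [204 203 203 203 203 203 203 203 203 204 203 203 203 203 203 202 201 201
  200 179 111  97  98 101]
 [203 204 203 203 203 203 203 204 204 203 204 203 203 203 198 186 178 188
  190 154 104  95  97  97]
 [203 203 204 203 204 203 203 203 203 204 204 203 203 198 175 146 142 177
  184 146 107  97  96  97]
 [203 203 204 204 204 204 204 203 203 203 203 204 203 193 142 136 169 205
  206 181 149 119 101  97]
 [203 203 204 203 204 204 203 204 204 203 203 204 203 194 159 173 206 213
  213 209 200 165 134 109]
 [203 203 203 204 204 203 204 203 204 203 203 203 203 199 189 208 213 213
  213 213 212 204 181 154]
 [204 204 204 204 203 204 204 203 203 203 202 200 203 206 211 211 211 211
  209 204 204 203 201 196]
 [204 204 204 204 203 203 203 203 203 202 197 198 211 213 211 204 204 203
  203 203 203 203 203 203]
 [203 203 203 203 204 203 203 203 203 199 197 210 213 213 206 202 202 203
  203 202 202 202 202 202]
 [203 203 203 203 203 204 20
[... 3588 characters left out ...]
 100 149 183 196 198 194 185]
 [185 190 190 190 186 171 140 100  77  66  70  92 138 173 189 195 192 185]
 [166 165 169 171 167 163 144 115  85  68  69  88 127 163 182 187 184 182]
 [155 157 159 160 157 155 146 124  97  73  70  85 112 148 173 179 180 181]
 [158 156 160 159 160 156 151 135 107  79  68  76 102 137 164 177 180 184]
 [174 171 174 172 174 173 166 148 115  87  71  74 101 140 172 187 193 197]
 [186 185 183 186 185 184 177 161 124  93  73  75 105 144 188 206 209 213]
 [191 191 191 192 190 188 183 166 135  98  79  80 105 152 194 208 208 209]]
t 0.1 pos [ 0.1979 -0.486   0.3032] tilt [-0.001  0.001 -1.   ] phib 17.81 w 0.0855 F [0.5 0.1 0.1]
shift [ 0.5512 -0.4242  0.1038] turnz -72.19
```

Call:
{"method": "jog_arm", "body": {"plan": [[[0, 0, 0], [0.0453, -0.0356, 0], 0.085], [[0, 0, 0], [0.0453, -0.0356, 0], 0.085], [[0, 0, 0], [0.0453, -0.0356, 0], 0.085], [[0, 0, 0], [0.0453, -0.0356, 0], 0.085], [[0, 0, 0], [0.0453, -0.0356, 0], 0.085], [[0, 0, 0], [0.0453, -0.0356, 0], 0.085], [[0, 0, 0], [0.0453, -0.0356, 0], 0.06], [[0, 0, 0], [0.0453, -0.0356, 0], 0.05], [[0, 0, 0], [0.0453, -0.0356, 0.02], 0.04], [[0, 0, 0], [0.0453, -0.0356, 0.02], 0.04], [[0, 0, 0], [0.0453, -0.0356, 0.03], 0.04], [[0, 0, 0], [0.0453, -0.0356, 0.03], 0.04]], "force": 30}}

```text
time: 1.6
eef_pos: [0.5387, 0.1126, 0.2051]
eef_rot: [0.0, 0.981, 0.192, -0.0]
wrist_force: [0.5, -1.4, -0.4]
width: 0.04
grip_force: 0.0
```

Call:
{"method": "jog_arm", "body": {"plan": [[[0, 0, -10.2], [0, 0, 0], 0.04], [[0, 0, -10.2], [0, 0, 0], 0.04], [[0, 0, -10.2], [0, 0, 0], 0.04], [[0, 0, -10.2], [0, 0, 0], 0.04], [[0, 0, -10.2], [0, 0, 0], 0.04], [[0, 0, -10.2], [0, 0, 0], 0.04], [[0, 0, 0], [0, 0, 0], 0.04]]}}

```text
time: 2.48
eef_pos: [0.538, 0.1107, 0.2058]
eef_rot: [-0.0, 0.747, 0.664, -0.0]
wrist_force: [-0.4, 1.1, 0.5]
width: 0.0399
grip_force: 0.0
```

Run:
```python
from h import *
go(PIV+.04*(np.sin(-.19)*U-np.cos(-.19)*V),.120,79)
a=snap("side","s1.png")
o=cv2.resize(a[120:300,150:330],(540,540),interpolation=2); cv2.imwrite("pics/c1.png",o)
```

```text
t 2.48 pos [0.538  0.1107 0.2058] tilt [-0.001 -0.    -1.   ] phib 78.9 w 0.0399 F [-0.4  1.1  0.5]
shift [0.0047 0.0023 0.0858] turnz -0.1
```

View pics/c1.png

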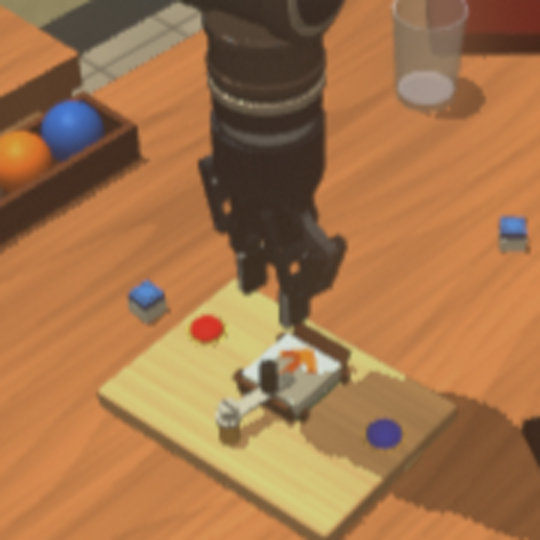

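The crop shows the open fingers straight above the knob at (268,375), with nothing in the way of the descent.

Call:
{"method": "jog_arm", "body": {"plan": [[[0, 0, 0], [0.0047, 0.0023, 0], 0.04], [[0, 0, 0], [0, 0, 0.03], 0.04], [[0, 0, 0], [0, 0, 0.03], 0.04], [[0, 0, 0], [0, 0, 0.014], 0.04], [[0, 0, 0], [0, 0, 0.012], 0.04], [[0, 0, 0], [0, 0, 0], 0.005], [[0, 0, 0], [0, 0, 0], 0.005], [[0, 0, 0], [0, 0, 0], 0.005], [[0, 0, 0], [0, 0, 0], 0.005], [[0, 0, 0], [0, 0, 0], 0.005]], "force": 20}}

```text
time: 3.78
eef_pos: [0.5414, 0.1151, 0.1207]
eef_rot: [0.0, 0.747, 0.665, 0.0]
wrist_force: [1.1, -0.7, 0.4]
width: 0.0129
grip_force: 21.0
```

Run:
```python
from h import *
go(PIV+.04*(np.sin(-.19)*U-np.cos(-.19)*V),.120,79)
s,R=tool(); d=s["eef_pos"][:2]-PIV; print(np.linalg.norm(d),np.arctan2(d@U,-d@V),s["grip_force"])
```

```text
t 3.77 pos [0.5414 0.1151 0.1207] tilt [ 0.001  0.    -1.   ] phib 79.01 w 0.0129 F [ 1.1 -0.7  0.4]
shift [-0.0002 -0.0006  0.0007] turnz 0.01
0.03984496349063328 -0.17419131926178164 21.000275909900665
```

Call:
{"method": "jog_arm", "body": {"plan": [[[0, 0, -9.5], [0.0005, 0.0066, 0], 0.005], [[0, 0, -9.5], [0.0005, 0.0066, 0], 0.005], [[0, 0, -9.5], [0.0005, 0.0066, 0], 0.005], [[0, 0, 0], [0, 0, 0], 0.005]]}}

```text
time: 4.28
eef_pos: [0.5593, 0.1179, 0.1204]
eef_rot: [-0.001, 0.559, 0.829, -0.0]
wrist_force: [-5.5, 1.2, 4.5]
width: 0.013
grip_force: 21.4
```

```bash
cat >> h.py <<'E'
def clip():
    s,R=tool(); d=s["eef_pos"][:2]-PIV; a=np.arctan2(d@U,-d@V); print("r",np.linalg.norm(d),"clip",a); return a
E
python3 - <<'E'
from h import *
a=clip(); go(PIV+.04*(np.sin(a)*U-np.cos(a)*V),.120,90+np.degrees(a))
E
```

```text
r 0.03941575572200449 clip 0.285631331745489
t 4.28 pos [0.5593 0.1179 0.1204] tilt [-0.003  0.001 -1.   ] phib 107.62 w 0.013 F [-5.5  1.2  4.5]
shift [-0.0006 -0.      0.0004] turnz 1.26
```

Call:
{"method": "jog_arm", "body": {"plan": [[[0, 0, -9.9], [0.0004, 0.0069, 0], 0.005], [[0, 0, -9.9], [0.0004, 0.0069, 0], 0.005], [[0, 0, -9.9], [0.0006, 0.0069, 0], 0.005], [[0, 0, -9.9], [0.0006, 0.0069, 0], 0.005], [[0, 0, -9.9], [0.0006, 0.0069, 0], 0.005], [[0, 0, -9.9], [0.0006, 0.0069, 0], 0.005], [[0, 0, -9.9], [0.0006, 0.0069, 0], 0.005], [[0, 0, 0], [0, 0, 0], 0.005], [[0, 0, 0], [0, 0, 0], 0.005]]}}

```text
time: 5.4
eef_pos: [0.5841, 0.1548, 0.1196]
eef_rot: [-0.002, -0.01, 1.0, -0.001]
wrist_force: [-4.7, -2.7, 1.0]
width: 0.0134
grip_force: 21.1
```

Run:
```python
from h import *
a=clip(); go(PIV+.04*(np.sin(a)*U-np.cos(a)*V),.120,90+np.degrees(a))
```

```text
r 0.038795377451902265 clip 1.4946520273357518
t 5.4 pos [0.5841 0.1548 0.1196] tilt [-0.004 -0.001 -1.   ] phib -183.17 w 0.0134 F [-4.7 -2.7  1. ]
shift [-0.0012 -0.     -0.0004] turnz 1.2
```

Clip is at about 1.49 rad. Release, rise, turn back and go above the marker.

Call:
{"method": "jog_arm", "body": {"plan": [[[0, 0, 0], [0, 0, 0], 0.04], [[0, 0, 0], [0, 0, 0], 0.04], [[0, 0, 0], [0, 0, 0], 0.04], [[0, 0, 0], [0, 0, -0.03], 0.04], [[0, 0, 0], [0, 0, -0.04], 0.085], [[0, 0, 0], [0, 0, 0], 0.085]]}}

```text
time: 6.15
eef_pos: [0.5876, 0.1558, 0.194]
eef_rot: [0.003, -0.01, 1.0, 0.001]
wrist_force: [-0.0, 0.3, -0.1]
width: 0.0746
grip_force: 0.0
```

Call:
{"method": "jog_arm", "body": {"plan": [[[0, 0, 10.4], [0, 0, 0], 0.085], [[0, 0, 10.4], [0, 0, 0], 0.085], [[0, 0, 10.4], [0, 0, 0], 0.085], [[0, 0, 10.4], [0, 0, 0], 0.085], [[0, 0, 10.4], [0, 0, 0], 0.085], [[0, 0, 10.4], [0, 0, 0], 0.085], [[0, 0, 10.4], [0, 0, 0], 0.085], [[0, 0, 10.4], [0, 0, 0], 0.085], [[0, 0, 3.5], [0, 0, 0], 0.085], [[0, 0, 0], [0, 0, 0], 0.085]]}}

```text
time: 7.4
eef_pos: [0.5856, 0.1553, 0.1893]
eef_rot: [-0.0, 0.679, 0.734, -0.0]
wrist_force: [0.5, -0.4, 0.2]
width: 0.0851
grip_force: 0.0
```

Run:
```python
from h import *
go(S,.110,90)
a=snap("side","s2.png")
o=cv2.resize(a[120:300,150:330],(540,540),interpolation=2); cv2.imwrite("pics/c2.png",o)
```

```text
t 7.4 pos [0.5856 0.1553 0.1893] tilt [-0.001 -0.    -1.   ] phib 90.16 w 0.0851 F [ 0.5 -0.4  0.2]
shift [-0.0723 -0.0404  0.0794] turnz 0.16
```

View pics/c2.png

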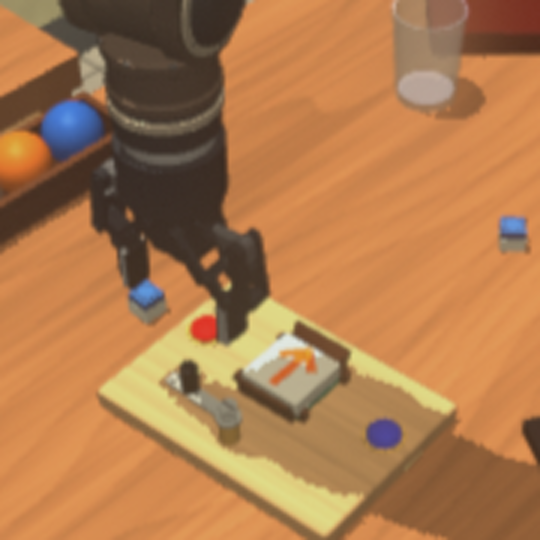

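The crop shows the clip wholly clear of the marker, with the knob at (190,375). The marker sits free in its seat at (292,372).

Call:
{"method": "jog_arm", "body": {"plan": [[[0, 0, 0], [-0.0361, -0.0202, 0], 0.085], [[0, 0, 0], [-0.0361, -0.0202, 0], 0.085], [[0, 0, 0], [0, 0, 0.03], 0.085], [[0, 0, 0], [0, 0, 0.03], 0.085], [[0, 0, 0], [0, 0, 0], 0.085]]}}

```text
time: 8.07
eef_pos: [0.5496, 0.0798, 0.1279]
eef_rot: [-0.002, 0.679, 0.734, -0.002]
wrist_force: [-0.2, -0.3, 1.2]
width: 0.0845
grip_force: 0.0
```

Run:
```python
from h import *
go(S,.096,90)
```

```text
t 8.07 pos [0.5496 0.0798 0.1279] tilt [-0.005 -0.001 -1.   ] phib 90.15 w 0.0845 F [-0.2 -0.3  1.2]
shift [0.0001 0.0016 0.0319] turnz 0.15
```

Call:
{"method": "jog_arm", "body": {"plan": [[[0, 0, 0], [0, 0.001, 0.016], 0.085], [[0, 0, 0], [0, 0, 0.016], 0.085], [[0, 0, 0], [0, 0, 0], 0.085], [[0, 0, 0], [0, 0, 0], 0.045], [[0, 0, 0], [0, 0, 0], 0.045], [[0, 0, 0], [0, 0, 0], 0.045], [[0, 0, 0], [0, 0, 0], 0.045], [[0, 0, 0], [0, 0, 0], 0.045]], "force": 30}}

```text
time: 9.07
eef_pos: [0.5522, 0.0803, 0.099]
eef_rot: [0.0, 0.679, 0.734, 0.0]
wrist_force: [-2.8, -0.3, 5.3]
width: 0.0552
grip_force: 32.3
```

Run:
```python
from h import *
go(S,.096,90); print(ctrl.read_state()["grip_force"])
```

```text
t 9.07 pos [0.5522 0.0803 0.099 ] tilt [ 0.001  0.    -1.   ] phib 90.12 w 0.0552 F [-2.8 -0.3  5.3]
shift [-0.0002 -0.0012  0.003 ] turnz 0.12
32.29831516742706
```

Call:
{"method": "jog_arm", "body": {"plan": [[[0, 0, 0], [0, 0, -0.01], 0.045], [[0, 0, 0], [0, 0, -0.015], 0.045], [[0, 0, 0], [0, 0, -0.025], 0.045], [[0, 0, 0], [0, 0, -0.03], 0.045], [[0, 0, 0], [0, 0, 0], 0.045]]}}

```text
time: 9.7
eef_pos: [0.5539, 0.0805, 0.1816]
eef_rot: [0.002, 0.679, 0.734, 0.002]
wrist_force: [-0.3, -0.7, -1.1]
width: 0.0548
grip_force: 32.1
```

Run:
```python
from h import *
go(S-.165*V,.16,180)
a=snap("side","s3.png");print(ctrl.read_state()["grip_force"])
o=cv2.resize(a[120:300,150:330],(540,540),interpolation=2); cv2.imwrite("pics/c3.png",o)
```

```text
t 9.7 pos [0.5539 0.0805 0.1816] tilt [ 0.006  0.001 -1.   ] phib 90.11 w 0.0548 F [-0.3 -0.7 -1.1]
shift [-0.1653 -0.0034  0.0216] turnz -89.89
32.11888790130615
```

View pics/c3.png

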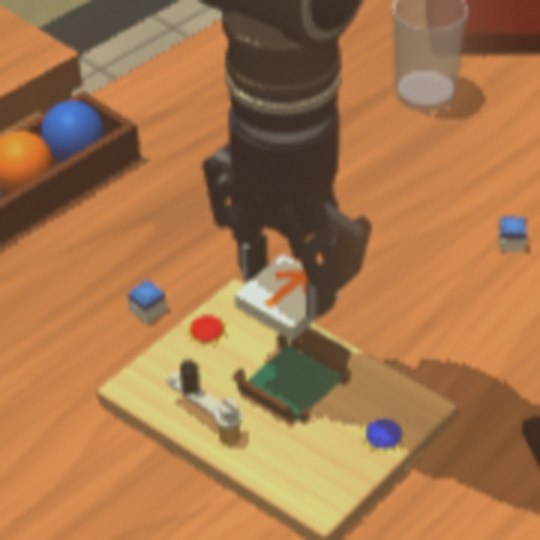

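The marker is held flat, at about (283,292) in the crop, above the empty green seat at (295,378). Carry it to the patch and turn it 90°.

Call:
{"method": "jog_arm", "body": {"plan": [[[0, 0, 0], [-0.0551, -0.0011, 0], 0.045], [[0, 0, 0], [-0.0551, -0.0011, 0], 0.045], [[0, 0, 0], [-0.0551, -0.0011, 0], 0.045], [[0, 0, -9.99], [0, 0, 0], 0.045], [[0, 0, -9.99], [0, 0, 0], 0.045], [[0, 0, -9.99], [0, 0, 0], 0.045], [[0, 0, -9.99], [0, 0, 0], 0.045], [[0, 0, -9.99], [0, 0, 0], 0.045], [[0, 0, -9.99], [0, 0, 0], 0.045], [[0, 0, -9.99], [0, 0, 0], 0.045], [[0, 0, -9.99], [0, 0, 0], 0.045], [[0, 0, -9.99], [0, 0, 0], 0.045]]}}

```text
time: 11.25
eef_pos: [0.5613, -0.0847, 0.1769]
eef_rot: [-0.001, -0.041, 0.999, 0.0]
wrist_force: [0.2, 0.8, -1.5]
width: 0.0548
grip_force: 32.1
```

Call:
{"method": "jog_arm", "body": {"plan": [[[0, 0, 0], [0, 0, 0.03], 0.045], [[0, 0, 0], [0, 0, 0.03], 0.045], [[0, 0, 0], [0, 0, 0.02], 0.045], [[0, 0, 0], [0, 0, 0.01], 0.045], [[0, 0, 0], [0, 0, 0], 0.045], [[0, 0, 0], [0, 0, 0], 0.045]]}}

```text
time: 12.0
eef_pos: [0.5622, -0.0849, 0.0889]
eef_rot: [0.001, -0.038, 0.999, -0.0]
wrist_force: [-0.0, 0.5, -0.2]
width: 0.0548
grip_force: 32.1
```

Run:
```python
from h import *
go(S-.165*V,.079,180)
```

```text
t 12.0 pos [ 0.5622 -0.0849  0.0889] tilt [ 0.001 -0.    -1.   ] phib -179.98 w 0.0548 F [-0.   0.5 -0.2]
shift [-0.0013  0.0003  0.0099] turnz 0.02
```

Call:
{"method": "jog_arm", "body": {"plan": [[[0, 0, 0], [0, 0, 0.006], 0.045], [[0, 0, 0], [0, 0, 0.003], 0.045], [[0, 0, 0], [0, 0, 0.001], 0.045], [[0, 0, 0], [0, 0, 0], 0.045]]}}

```text
time: 12.5
eef_pos: [0.5618, -0.0848, 0.079]
eef_rot: [0.0, -0.038, 0.999, -0.0]
wrist_force: [-2.6, 1.3, 5.7]
width: 0.0546
grip_force: 32.7
```

Call:
{"method": "jog_arm", "body": {"plan": [[[0, 0, 0], [0, 0, 0], 0.085], [[0, 0, 0], [0, 0, 0], 0.085], [[0, 0, 0], [0, 0, 0], 0.085], [[0, 0, 0], [0, 0, 0], 0.085], [[0, 0, 0], [0, 0, -0.03], 0.085], [[0, 0, 0], [0, 0, -0.04], 0.085], [[0, 0, 0], [0, 0, 0], 0.085]]}}

```text
time: 13.38
eef_pos: [0.5636, -0.0851, 0.1516]
eef_rot: [0.003, -0.038, 0.999, -0.001]
wrist_force: [1.0, 0.0, -0.5]
width: 0.0845
grip_force: 0.0
```

Call:
{"method": "jog_arm", "body": {"plan": [[[0, 0, 10], [0, 0, 0], 0.085], [[0, 0, 10], [0, 0, 0], 0.085], [[0, 0, 10], [0, 0, 0], 0.085], [[0, 0, 10], [0, 0, 0], 0.085], [[0, 0, 10], [0, 0, 0], 0.085], [[0, 0, 10], [0, 0, 0], 0.085], [[0, 0, 10], [0, 0, 0], 0.085], [[0, 0, 10], [0, 0, 0], 0.085], [[0, 0, 10], [0, 0, 0], 0.085], [[0, 0, 0], [0, 0, 0], 0.085]]}}

```text
time: 14.62
eef_pos: [0.5614, -0.0848, 0.1473]
eef_rot: [-0.0, 0.679, 0.734, -0.0]
wrist_force: [-0.8, -0.1, 0.9]
width: 0.0852
grip_force: 0.0
```

Run:
```python
from h import *
go(S-.165*V,.079,90)
a=snap("side","s4.png"); c=proj("side",[.5635,-.0845,.016]).astype(int); print(c)
o=cv2.resize(a[c[1]-90:c[1]+50,c[0]-90:c[0]+90],(720,560),interpolation=2); cv2.imwrite("pics/c4.png",o)
```

```text
t 14.62 pos [ 0.5614 -0.0848  0.1473] tilt [-0.001  0.    -1.   ] phib 90.13 w 0.0852 F [-0.8 -0.1  0.9]
shift [0.0001 0.0022 0.0683] turnz 0.13
[288 211]
```

View pics/c4.png

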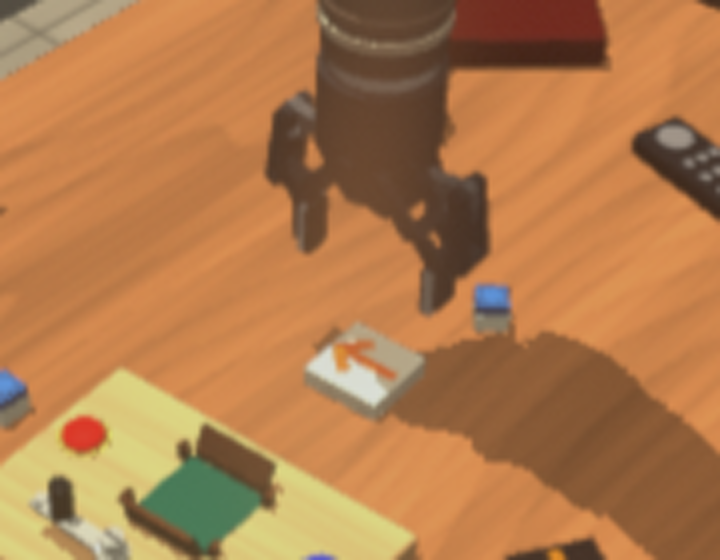

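The marker lies flat on the table at about (365,368) in the crop, with its arrow pointing to the board's +x. The fingers are turned across its other two sides.

Call:
{"method": "jog_arm", "body": {"plan": [[[0, 0, 0], [0, 0, 0.03], 0.085], [[0, 0, 0], [0, 0, 0.025], 0.085], [[0, 0, 0], [0, 0, 0.015], 0.085], [[0, 0, 0], [0, 0, 0], 0.085], [[0, 0, 0], [0, 0, 0], 0.045], [[0, 0, 0], [0, 0, 0], 0.045], [[0, 0, 0], [0, 0, 0], 0.045], [[0, 0, 0], [0, 0, 0], 0.045], [[0, 0, 0], [0, 0, 0], 0.045], [[0, 0, 0], [0, 0, 0], 0.045]], "force": 30}}

```text
time: 15.92
eef_pos: [0.5625, -0.0849, 0.0795]
eef_rot: [0.001, 0.68, 0.734, 0.001]
wrist_force: [-1.5, 0.3, 6.2]
width: 0.0542
grip_force: 32.2
```

Call:
{"method": "jog_arm", "body": {"plan": [[[0, 0, 0], [0, 0, -0.01], 0.045], [[0, 0, 0], [0, 0, -0.03], 0.045], [[0, 0, 0], [0, 0, -0.04], 0.045], [[0, 0, 0], [0, 0, 0], 0.045], [[0, 0, 0], [0, 0, 0], 0.045]]}}

```text
time: 16.55
eef_pos: [0.5616, -0.0848, 0.158]
eef_rot: [-0.0, 0.68, 0.734, -0.0]
wrist_force: [-0.0, -0.8, -1.7]
width: 0.0546
grip_force: 32.1
```

Run:
```python
from h import *
go(S+.0005*U,.120,90);print(ctrl.read_state()["grip_force"])
```

```text
t 16.55 pos [ 0.5616 -0.0848  0.158 ] tilt [-0.  0. -1.] phib 90.02 w 0.0546 F [-0.  -0.8 -1.7]
shift [0.1651 0.0025 0.038 ] turnz 0.02
32.147841453552246
```

Call:
{"method": "jog_arm", "body": {"plan": [[[0, 0, 0], [0.055, 0.0008, 0], 0.045], [[0, 0, 0], [0.055, 0.0008, 0], 0.045], [[0, 0, 0], [0.04, 0.0009, 0], 0.045], [[0, 0, 0], [0.015, 0, 0], 0.045], [[0, 0, 0], [0, 0, 0.02], 0.045], [[0, 0, 0], [0, 0, 0.01], 0.045], [[0, 0, 0], [0, 0, 0], 0.045], [[0, 0, 0], [0, 0, 0], 0.045]]}}

```text
time: 17.55
eef_pos: [0.5519, 0.0794, 0.1284]
eef_rot: [0.0, 0.68, 0.733, 0.0]
wrist_force: [-0.8, 0.1, -0.3]
width: 0.0548
grip_force: 32.1
```

Run:
```python
from h import *
go(S+.0005*U,.100,90);print(ctrl.read_state()["grip_force"])
a=snap("side","s5.png");b=snap("top","t5.png")
o=np.zeros((480,800,3),np.uint8); o[:,:480]=cv2.resize(a[190:290,180:280],(480,480),interpolation=2); o[:320,480:]=cv2.resize(b[165:245,210:290],(320,320),interpolation=2); cv2.imwrite("pics/c5.png",o)
```

```text
t 17.55 pos [0.5519 0.0794 0.1284] tilt [ 0. -0. -1.] phib 89.97 w 0.0548 F [-0.8  0.1 -0.3]
shift [ 0.0007 -0.0004  0.0284] turnz -0.03
32.12235867977142
```

View pics/c5.png

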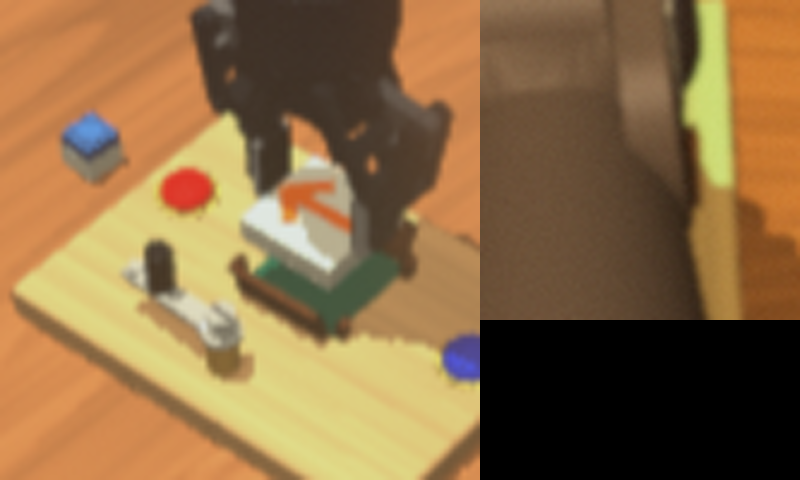

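In the side crop the marker, at about (305,225), hangs squarely over the green seat with its arrow towards the red lamp at (187,190). The arm hides the top view. Lower it.

Call:
{"method": "jog_arm", "body": {"plan": [[[0, 0, 0], [0.0006, 0, 0.008], 0.045], [[0, 0, 0], [0, 0, 0.008], 0.045], [[0, 0, 0], [0, 0, 0.006], 0.045], [[0, 0, 0], [0, 0, 0.004], 0.045], [[0, 0, 0], [0, 0, 0], 0.045], [[0, 0, 0], [0, 0, 0], 0.045]]}}

```text
time: 18.4
eef_pos: [0.5518, 0.0805, 0.1023]
eef_rot: [0.0, 0.68, 0.734, 0.0]
wrist_force: [-0.2, 0.5, -1.7]
width: 0.0551
grip_force: 32.1
```

No contact so far, and it is already below the guide flare. Finish the descent.

Call:
{"method": "jog_arm", "body": {"plan": [[[0, 0, 0], [0, 0, 0.0015], 0.045], [[0, 0, 0], [0, 0, 0.0015], 0.045], [[0, 0, 0], [0, 0, 0.0005], 0.045], [[0, 0, 0], [0, 0, 0], 0.045]]}}

```text
time: 18.9
eef_pos: [0.5518, 0.0805, 0.0996]
eef_rot: [0.0, 0.68, 0.734, 0.0]
wrist_force: [-2.3, -0.5, 4.7]
width: 0.0549
grip_force: 32.7
```

Call:
{"method": "jog_arm", "body": {"plan": [[[0, 0, 0], [0, 0, 0], 0.085], [[0, 0, 0], [0, 0, 0], 0.085], [[0, 0, 0], [0, 0, 0], 0.085], [[0, 0, 0], [0, 0, 0], 0.085], [[0, 0, 0], [0, 0, -0.02], 0.085], [[0, 0, 0], [0, 0, -0.03], 0.085], [[0, 0, 0], [0, 0, -0.04], 0.085], [[0, 0, 0], [0, 0, 0], 0.05], [[0, 0, 0], [0, 0, 0], 0.04]]}}

```text
time: 20.02
eef_pos: [0.5515, 0.0805, 0.1882]
eef_rot: [-0.0, 0.68, 0.734, -0.0]
wrist_force: [-1.0, -0.3, 0.3]
width: 0.051
grip_force: 0.0
```

Call:
{"method": "jog_arm", "body": {"plan": [[[0, 0, 0], [0.0361, 0.0195, 0], 0.04], [[0, 0, 0], [0.0361, 0.0195, 0], 0.04], [[0, 0, -9.5], [0, 0, 0], 0.04], [[0, 0, -9.5], [0, 0, 0], 0.04], [[0, 0, -9.5], [0, 0, 0], 0.04], [[0, 0, -9.5], [0, 0, 0], 0.04], [[0, 0, -9.5], [0, 0, 0], 0.04], [[0, 0, -9.5], [0, 0, 0], 0.04], [[0, 0, -9.5], [0, 0, 0], 0.04], [[0, 0, -9.5], [0, 0, 0], 0.04], [[0, 0, -9.5], [0, 0, 0], 0.04], [[0, 0, 0], [0, 0, 0], 0.04]]}}

```text
time: 21.52
eef_pos: [0.5844, 0.1553, 0.1871]
eef_rot: [-0.001, 0.002, 1.0, -0.0]
wrist_force: [-0.1, -0.4, -0.0]
width: 0.0398
grip_force: 0.0
```

Run:
```python
from h import *
a=1.50; go(PIV+.039*(np.sin(a)*U-np.cos(a)*V),.120,90+np.degrees(a))
a=snap("side","s6.png")
cv2.imwrite("pics/c6.png",cv2.resize(a[180:300,170:310],(700,600),interpolation=2))
```

```text
t 21.52 pos [0.5844 0.1553 0.1871] tilt [-0.002 -0.001 -1.   ] phib 175.42 w 0.0398 F [-0.1 -0.4 -0. ]
shift [-0.0001 -0.0003  0.0671] turnz -0.52
```

View pics/c6.png

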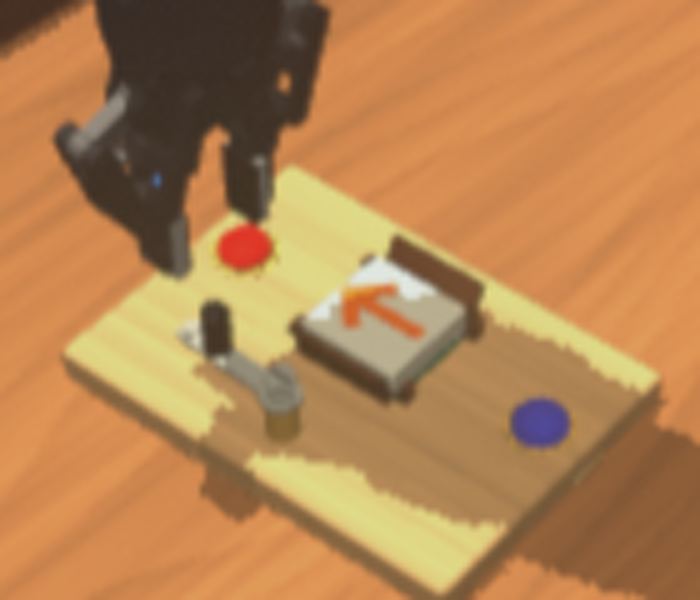

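The marker is seated flat at about (385,325) with its arrow towards the red lamp at (245,248). The knob at (215,330) is below the open fingers. Grip it and swing it back.

Call:
{"method": "jog_arm", "body": {"plan": [[[0, 0, 0], [0, 0, 0.03], 0.04], [[0, 0, 0], [0, 0, 0.025], 0.04], [[0, 0, 0], [0, 0, 0.012], 0.04], [[0, 0, 0], [0, 0, 0], 0.04], [[0, 0, 0], [0, 0, 0], 0.005], [[0, 0, 0], [0, 0, 0], 0.005], [[0, 0, 0], [0, 0, 0], 0.005], [[0, 0, 0], [0, 0, 0], 0.005], [[0, 0, 0], [0, 0, 0], 0.005]], "force": 20}}

```text
time: 22.7
eef_pos: [0.5858, 0.1555, 0.1226]
eef_rot: [0.001, 0.001, 1.0, 0.0]
wrist_force: [2.4, -0.7, 6.3]
width: 0.013
grip_force: 20.9
```

Run:
```python
from h import *
a=clip(); go(PIV+.04*(np.sin(a)*U-np.cos(a)*V),.120,90+np.degrees(a))
```

```text
r 0.04044620200159936 clip 1.513377111643792
t 22.7 pos [0.5858 0.1555 0.1226] tilt [ 0.002  0.    -1.   ] phib 175.52 w 0.013 F [ 2.4 -0.7  6.3]
shift [ 0.0005 -0.      0.0026] turnz -1.19
```

Call:
{"method": "jog_arm", "body": {"plan": [[[0, 0, 9.5], [0.0006, -0.0066, 0], 0.005], [[0, 0, 9.5], [0.0006, -0.0066, 0], 0.005], [[0, 0, 9.5], [0.0006, -0.0066, 0], 0.005], [[0, 0, 9.5], [0.0006, -0.0066, 0], 0.005], [[0, 0, 9.5], [0.0006, -0.0066, 0], 0.005], [[0, 0, 0], [0, 0, 0], 0.005]]}}

```text
time: 23.45
eef_pos: [0.5731, 0.1249, 0.1227]
eef_rot: [0.002, 0.405, 0.914, -0.0]
wrist_force: [4.7, -5.7, 4.3]
width: 0.0132
grip_force: 20.9
```

Run:
```python
from h import *
a=clip(); go(PIV+.04*(np.sin(a)*U-np.cos(a)*V),.122,90+np.degrees(a))
```

```text
r 0.040778985564914584 clip 0.67223990855463
t 23.45 pos [0.5731 0.1249 0.1227] tilt [ 0.004 -0.002 -1.   ] phib 127.87 w 0.0132 F [ 4.7 -5.7  4.3]
shift [ 0.0008 -0.      0.0007] turnz -0.65
```

Call:
{"method": "jog_arm", "body": {"plan": [[[0, 0, 9.5], [0.0008, -0.0066, 0], 0.005], [[0, 0, 9.5], [0.0008, -0.0066, 0], 0.005], [[0, 0, 9.5], [0.0006, -0.0066, 0], 0.005], [[0, 0, 9.5], [0.0006, -0.0066, 0], 0.005], [[0, 0, 0], [0, 0, 0], 0.005], [[0, 0, 0], [0, 0, 0], 0.005]]}}

```text
time: 24.2
eef_pos: [0.5486, 0.1149, 0.1233]
eef_rot: [0.002, 0.68, 0.733, 0.0]
wrist_force: [1.0, -7.0, 10.8]
width: 0.013
grip_force: 21.6
```

Run:
```python
from h import *
a=clip(); go(PIV+.04*(np.sin(a)*U-np.cos(a)*V),.122,90+np.degrees(a))
```

```text
r 0.04003064602616423 clip 0.006339489104350874
t 24.2 pos [0.5486 0.1149 0.1233] tilt [ 0.003 -0.003 -1.   ] phib 89.93 w 0.013 F [ 1.  -7.  10.8]
shift [ 0.     -0.      0.0013] turnz -0.43
```

Release, rise and back off, then check.

Call:
{"method": "jog_arm", "body": {"plan": [[[0, 0, 0], [0, 0, 0], 0.04], [[0, 0, 0], [0, 0, 0], 0.04], [[0, 0, 0], [0, 0, 0], 0.04], [[0, 0, 0], [0, 0, -0.03], 0.04], [[0, 0, 0], [0, 0, -0.05], 0.04], [[0, 0, 0], [0, 0, -0.06], 0.04], [[0, 0, 0], [-0.05, -0.02, -0.02], 0.04], [[0, 0, 0], [-0.05, -0.03, 0], 0.04], [[0, 0, 0], [-0.05, -0.03, 0], 0.04], [[0, 0, 0], [-0.05, -0.03, 0], 0.04], [[0, 0, 0], [0, 0, 0], 0.04], [[0, 0, 0], [0, 0, 0], 0.04]]}}

```text
time: 25.7
eef_pos: [0.4531, -0.0915, 0.2816]
eef_rot: [-0.0, 0.68, 0.733, 0.0]
wrist_force: [-0.1, 0.2, -0.0]
width: 0.04
grip_force: 0.0
```

Run:
```python
from h import *
a=snap("side","s7.png");b=snap("top","t7.png")
o=np.zeros((550,800,3),np.uint8); o[:,:425]=cv2.resize(b[155:265,200:285],(425,550),interpolation=2); o[:300,425:]=cv2.resize(a[205:305,180:305],(375,300),interpolation=2); cv2.imwrite("pics/c7.png",o)
```

```text
(no output)
```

View pics/c7.png

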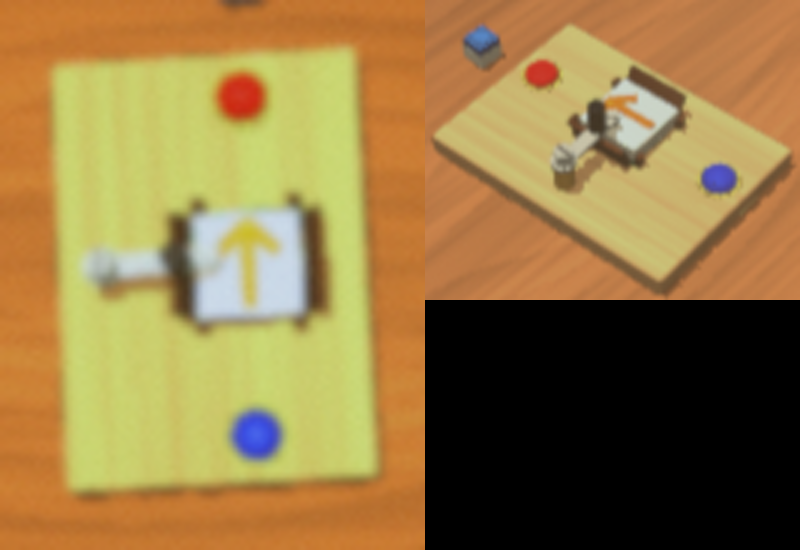

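The marker is seated at about (250,263) with its arrow pointing at the red lamp at (241,97). The clip's tip is on its edge at (205,256), and the arm is clear.

```bash
python3 -c "
from station import ctrl; print(ctrl.close_job())"
```

```text
the job is handed in; nothing more can be done
None
```

The job is handed in: the final pictures show the marker flat in its seat with the arrow at the red lamp and the clip's tip back on its edge (angle about 0), the arm was clear, and it took about 26 s; the judge returned no verdict.

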